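Lock the sample turntable of an inclined spectrometer stage with its pin

TASK

Turn the turntable on the sloping stage until the hole in its lug lies over the hole in the deck, then take the long round-headed pin from the rack and push it down through both holes until its head is fully home on the lug, and let go of it. Leave the square-headed short pin in the rack and do not knock the other things on the bench about.

Things in the scene. Friction and masses are not known exactly. Their poses are not given: they have to be found in the camera images.
- turntable_grip (a point): Black bar, 44 long x 14 wide x 34 mm high, across the middle of a dark steel turntable (disc 72 mm across, 8 thick) on the white deck (160 x 150 mm, slopes 25 degrees, low edge towards the robot). Point: on the turning axis, 17 mm above the disc's face. x along the bar (the lug is 0.7 rad counter-clockwise of x), y across it (to pinch), z the turning axis, up out of the deck.
- turntable (a joint): Angle of the turntable, rad: 0 = lug hole exactly over the deck hole, growing counter-clockwise seen looking down on the deck. Starts between 0.5 and 1.3; range -0.5 to 1.7, no stop or click at 0. Turns with about 0.06 N m and stays where it is left.
- lug_hole (a point): Centre of the 12 mm hole in the lug, at the lug's upper face. The lug is a 28 mm wide, 8 mm thick dark steel ear that sticks out of the disc's rim, its upper face level with the disc's; the hole is 55 mm from the turning axis and goes right through. Axes as turntable_grip.
- deck_hole (a point): Centre of the mouth of the 12 mm hole in the deck, 55 mm up the slope from the turning axis, 32 mm deep, seen while the lug is turned away. x up the slope, away from the robot; y level; z square to the deck, out of it (25 degrees from vertical), along the hole. The lug's underside is 2 mm and its upper face 10 mm above the deck.
- rack: Grey plastic block 60 mm (x) x 140 mm (y) x 50 mm high, fixed to the bench; origin at the centre of its underside, z up. Two 12 mm holes at y = +38 and -38 mm hold one pin each, upright, heads resting on its top; which pin is in which varies.
- pin_grip (a point): The long steel pin (60 g): shank 10 mm thick, 38 mm long, its last 8 mm tapering to 5 mm, under a plain round head 36 mm high, 19 mm thick, with a 21 mm flange at its foot; 74 mm overall. Point: centre of the head, 18 mm above its underside; z along the pin towards the head. Starts upright in the rack.
- pin_seat (a point): Underside of the long pin's head, on its axis; z along the pin towards the head. Fully home, it lies on lug_hole.
- short_grip (a point): The other pin, to be left alone: square steel head 22 x 22 x 22 mm on a 10 mm shank only 20 mm long. This point is the centre of its head.
- jar: Small jar, 44 mm across, 55 mm high, origin under its centre; bystander.
- spatula: Steel spatula, 180 mm long, lying flat; bystander.
- dish: Shallow glass dish, 90 mm across, 14 mm high; bystander.
- beaker: Glass beaker, 60 mm across, 80 mm high; bystander.
- tub: White wipes tub with a lid, 100 mm across, 170 mm high; bystander.
- solvent: White bottle, 60 mm across, 130 mm high; bystander.
- tissues: Cardboard tissue box 120 x 120 x 90 mm; bystander.
- pin: The long pin as a whole; origin at the tip of its shank, z along the pin towards the head.

How it is judged (in metres and radians):
On the way, in this order (a step that is already met when the one before it is completed fails the run):
1. the turntable is turned until the lug's hole lies over the deck's hole (within 0.08 rad), the long pin not yet in (value of joint turntable between -0.08 and 0.08 rad and not (distance between pin_seat and lug_hole below 0.01 m)), for 0.2 s.
2. the long pin is through both holes with its head home on the lug (value of joint turntable between -0.06 and 0.06 rad and distance between pin_seat and lug_hole below 0.004 m and z of pin_seat in the frame of deck_hole below 0.0135 m and x of pin_seat in the frame of deck_hole between -0.004 and 0.004 m and y of pin_seat in the frame of deck_hole between -0.004 and 0.004 m and angle between the z axis of pin_seat and the z axis of deck_hole, either way round below 0.09 rad), for 0.2 s.
At the end, for the whole second after the job is handed in: Turntable within 0.06 rad of lined up; long pin through lug and deck, released and at rest, within 0.09 rad of the hole axis, its head's underside within 4 mm of both holes' axis and of the lug hole's mouth, at most 3.5 mm above the lug; short pin still in the rack (moved under 20 mm) (all of step 2 and linear speed of pin below 0.01 m/s and distance of short_grip from where it was at the start of the episode below 0.02 m); the robot touches nothing.
It fails at once if the short pin is taken from the rack (moved over 30 mm) (distance of short_grip from where it was at the start of the episode above 0.03 m).
It fails at once if a bystander is knocked about (moved over 40 mm) (distance of any of jar, spatula, dish, beaker, tub, solvent, tissues from where it was at the start of the episode above 0.04 m).
It also fails if it takes over 64 s, if anything falls off the work surface, if the arm or the gripper's body presses on something with over 40 N, if the wrist force passes 120 N, or if a joint passes its speed limit or range.

ROBOT

A 6-joint arm with a two-finger parallel gripper is mounted at the origin on the work surface. World frame = base frame: x ahead of the robot, y to its left, z up, the work surface at z = 0. Lengths are in mm, angles in degrees, forces in N, time in s.
With the tool pointing down it reaches from about 350 to 850 mm from the base axis. Payload 8.1 kg.
Tool frame: the origin (TCP) lies on the front face of the gripper's body, between the roots of the fingers; the fingertips stand r.finger_overhang ahead of it and the grasp point (between the pads) lies 54 mm ahead of it (r.finger_overhang is the distance from the TCP to the fingertips, in mm); y points along the fingers, z is the direction in which the jaws open and shut, and the axes are right-handed (so a half turn about y gives the same grasp; the last joint's range is limited). The gripper opens to 85 mm and grips with 20 to 120 N. Pads are 22 mm wide; open, the fingers measure 114 mm over their backs; the gripper's body (76 mm by 85 mm) begins 54 mm behind the grasp point. The pads swing forward as they close: fully open they stand 13 mm farther back than shut.
Start: joints at [68.388, 7.471, 85.268, -0, 87.261, -4.893], TCP at [172.584, 574.648, 303.892] pointing down, gripper open.
Joint ranges: [-169.43, 169.43], [-51.17, 129.36], [1.28, 143.12], [-76.62, 256.62], [0, 156.53], [-152.29, 152.29]. Speed limits (degrees/s): [136.94, 136.94, 159.86, 180, 180, 180].

INTERFACE

Orientations are given as [roll, pitch, yaw] about the fixed x, y, z axes, in that order (R = Rz(yaw) Ry(pitch) Rx(roll)).
In Python, from bench import r gives the robot as it stands. The module is installed in compiled form; this text tells all that it offers.
- The arm moves only by the tool arm_command, never from a script. Its argument "increments" is a list of rows, each a list of 6 numbers: the shift along the tool's x, y, z in m, then the turn, a rotation vector about the tool's x, y, z in rad. In form: [[tx, ty, tz, wx, wy, wz], ...]. A call has exactly 10 rows; each row is the pose to reach, as a shift and turn from the pose commanded when the call began, along the tool's axes at that moment; what a row does not reach only later rows make up. A row lasts 1/8 s, in which the tool goes at most 62.5 mm and 10.7 degrees, less where a joint would pass 70% of its speed; a pose out of reach is approached as far as the arm can. A call with a gripper value outside its range is refused whole. "jaw" is the gripper's target within -1 to 1 (shut at 1, half-way at 0, fully open at -1), set as the call begins (left out, the last holds). The fingers move at their own pace and stop on an object; "force" is the grip in N (left out, the last holds). Time passes only in rows, so rows that repeat a pose let the fingers close, or fill a call up. It gives the time, the measured TCP pose, the force and the opening at its end, in the units of the state.
- r.sense(): the state, without advancing time (a new reading comes with each control period).
- r.snapshot(name): name is "scene" or "top" or "wrist"; returns the picture (400x640x3 uint8, red, green, blue); there is no depth.
- r.camera_model(name): a dict with "intrinsics" (3x3 intrinsics, pixels), "cam_to_world" (4x4, takes a point from camera to world coordinates). Camera axes: x right, y down, z forward; pixel columns grow to the right and rows downward; lengths in mm; the calibration is good to about 2 mm. A picture is of the moment at which its call begins: read the wrist's pose just before it. camera_model takes no time and is no camera call; for the wrist camera it gives the pose at the moment of the call.
- r.hand_in(): hands the job in, once; it reports no verdict.
Trained networks look in the newest picture that a camera, given by its name, has taken for a name from the list of things; names that differ only in an ending like _2 or _b are one class to them, and where a whole thing is asked for, a point or a joint stands for the part that bears it (a point fixed in the world has none). Each returns a list of dicts, best first, with "conf" (0 to 1); they miss things now and then, are a little off and sometimes report something else, mostly with a low value. They report only what shows in the picture. A call takes as long as a camera call.
- r.trace(camera, target): "mask" (400x640 bool, what is visible of it) and "position" ([column, row] in pixels, amid what is visible of it).
- r.spot_point(camera, target): "position" ([column, row] in pixels: a listed point, or the origin of a listed thing).
The state is a dict: "time": time; "joint_pos": joint angles; "qd": joint speeds; "joint_efforts": joint torques, N m; "tool_pos": TCP position; "tcp_rot": TCP orientation; "ft_force": force on the tool from outside, world axes, zero at the start; "wrist_torque": the same for the moment, N m; "finger_gap": finger opening in mm.
Only numpy, scipy, OpenCV 4.12 (cv2) and the standard library are available. Lean on these libraries where they do the work, as an engineer would, in place of code of your own. Each camera call takes 0.05 s, during which the arm holds its last target.

## Working session

There is one attempt and no reset: what is moved stays moved. The work goes in short steps, Python scripts to look and compute and a tool call to move; the robot and the scene stay as the last step left them, time stands still between calls to the robot, and variables do not carry over. Pictures are saved under pics/ and viewed, and the job is handed in when it is done.

Besides the shell and the picture viewer there is one more tool, called after "Emit:" as name(argument=value, ...) on one line, values as JSON. arm_command: Moves the arm, as the interface text tells. Its arguments: {"type":"object","properties":{"increments":{"type":"array","items":{"type":"array","items":{"type":"number"}}},"jaw":{"type":"number"},"force":{"type":"number"}},"required":["increments"]}

```bash
mkdir -p pics; python3 - <<'E'
from bench import r
import cv2,numpy as np
s=r.sense(); print({k:np.round(v,3).tolist() for k,v in s.items()}); print(r.finger_overhang)
for c in ("scene","top","wrist"):
    im=r.snapshot(c); cv2.imwrite(f"pics/a_{c}.png",im[:,:,::-1])
    m=r.camera_model(c); print(c,np.round(m["intrinsics"],1).tolist(),np.round(m["cam_to_world"],3).tolist())
E
```

```text
{'time': 0.0, 'joint_pos': [68.391, 7.515, 85.33, -0.0, 87.262, -4.894], 'qd': [0.066, 0.094, 0.063, 0.043, 0.036, 0.124], 'joint_efforts': [0.001, -56.939, -50.056, -0.0, 0.015, -0.0], 'tool_pos': [172.402, 574.254, 302.841], 'tcp_rot': [-90.107, 0.009, -16.716], 'ft_force': [0.07, -0.246, -0.565], 'wrist_torque': [0.014, -0.024, 0.024], 'finger_gap': 85.376}
72.6
scene [[396.0, 0.0, 315.7], [0.0, 396.0, 198.0], [0.0, 0.0, 1.0]] [[0.004, 0.598, -0.801, 1464.483], [1.0, -0.009, -0.002, -9.442], [-0.008, -0.801, -0.598, 762.044], [0.0, 0.0, 0.0, 1.0]]
top [[378.9, 0.0, 321.1], [0.0, 378.9, 188.0], [0.0, 0.0, 1.0]] [[-0.014, -0.997, 0.079, 480.308], [-1.0, 0.014, 0.003, -18.425], [-0.004, -0.079, -0.997, 1182.808], [0.0, 0.0, 0.0, 1.0]]
wrist [[291.1, 0.0, 315.5], [0.0, 291.1, 202.5], [0.0, 0.0, 1.0]] [[0.288, 0.925, 0.25, 108.178], [0.958, -0.277, -0.078, 592.84], [-0.003, 0.261, -0.965, 372.404], [0.0, 0.0, 0.0, 1.0]]
```

View pics/a_scene.png

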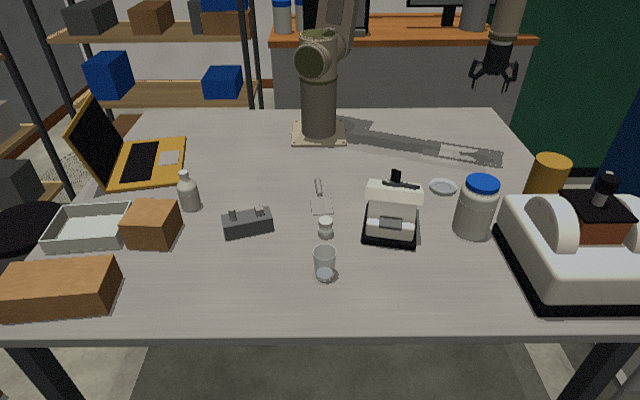

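View pics/a_top.png

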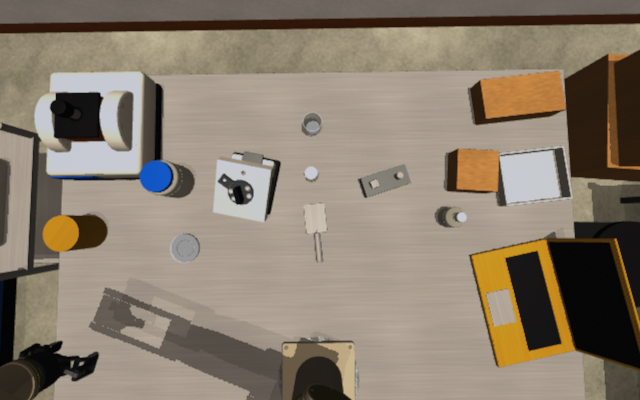

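View pics/a_wrist.png

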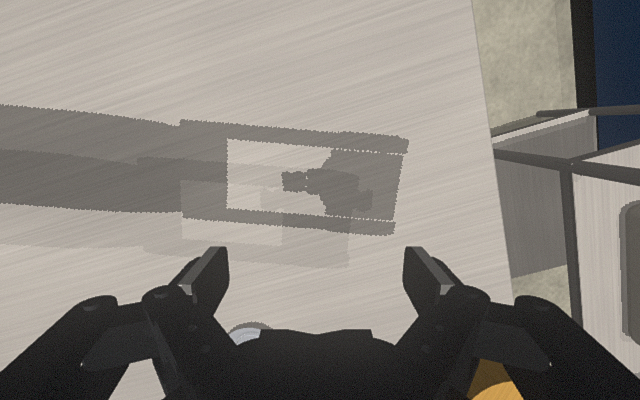

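The top view shows the turntable stage around (243,188), the rack at (385,181), the jar at (311,173), and the spatula at (316,225). Next I'll run the networks on both fixed cameras and triangulate.

```bash
cat > h.py <<'E'
from bench import r
import cv2,numpy as np
from scipy.spatial.transform import Rotation as R
def ray(m,p):
    K=m["intrinsics"];T=m["cam_to_world"]
    d=T[:3,:3]@np.linalg.solve(K,[p[0],p[1],1.]);return T[:3,3],d/np.linalg.norm(d)
def tri(obs):
    A=np.zeros((3,3));b=np.zeros(3);
    for m,p in obs:
        o,d=ray(m,p);P=np.eye(3)-np.outer(d,d);A+=P;b+=P@o
    x=np.linalg.solve(A,b)
    return x,[float(np.linalg.norm((np.eye(3)-np.outer(ray(m,p)[1],ray(m,p)[1]))@(x-m["cam_to_world"][:3,3]))) for m,p in obs]
def atz(m,p,z):
    o,d=ray(m,p);return o+d*(z-o[2])/d[2]
def proj(m,X):
    T=m["cam_to_world"];c=T[:3,:3].T@(np.asarray(X,float)-T[:3,3]);q=m["intrinsics"]@c;return q[:2]/q[2]
def tool():
    s=r.sense();return np.array(s["tool_pos"]),R.from_euler("xyz",s["tcp_rot"],degrees=True)
E
python3 - <<'E'
from h import *
ms={c:r.camera_model(c) for c in("scene","top")}
for t in ["turntable_grip","lug_hole","deck_hole","pin_grip","pin_seat","short_grip","rack","jar","spatula","dish"]:
    o=[]
    for c in ms:
        d=r.spot_point(c,t)
        if d: o.append((ms[c],d[0]["position"]));print(t,c,[(np.round(e["position"],1).tolist(),round(e["conf"],2)) for e in d[:2]])
    if len(o)==2:
        x,e=tri(o);print("   ",np.round(x,1),np.round(e,1))
E
python3 -c "
import cv2
a=cv2.imread('pics/a_top.png')[140:240,200:420];cv2.imwrite('pics/a_topz.png',cv2.resize(a,None,fx=3.6,fy=3.6,interpolation=2))
a=cv2.imread('pics/a_scene.png')[150:260,210:430];cv2.imwrite('pics/a_scz.png',cv2.resize(a,None,fx=3.6,fy=3.6,interpolation=2))"
```

```text
turntable_grip scene [([396.4, 175.7], 0.7), ([392.7, 186.9], 0.47)]
turntable_grip top [([237.9, 195.6], 0.9)]
    [544.7 213.  150.1] [0.8 0.8]
lug_hole scene [([418.0, 186.9], 0.77)]
lug_hole top [([217.8, 182.7], 0.6)]
    [581.8 269.4 137.9] [1.4 1.4]
deck_hole scene [([394.2, 188.8], 0.72), ([233.1, 230.6], 0.7)]
deck_hole top [([244.6, 171.0], 0.84), ([221.6, 180.3], 0.31)]
    [611.8 194.9 153.1] [1.5 1.5]
pin_grip scene [([232.6, 219.2], 0.58)]
pin_grip top [([396.9, 175.2], 0.39)]
    [ 605.8 -244.9   48.6] [1.1 1.1]
pin_seat scene [([232.3, 217.6], 0.43)]
pin_seat top [([399.2, 176.0], 0.57)]
    [ 602.5 -248.4   52.1] [1.4 1.4]
short_grip scene [([257.5, 211.2], 0.54), ([465.5, 231.4], 0.21)]
short_grip top [([374.1, 184.4], 0.59)]
    [ 578.5 -176.    54.8] [2.4 2.4]
rack scene [([247.5, 230.1], 0.92)]
rack top [([465.3, 173.9], 0.67), ([384.6, 180.5], 0.65)]
    [ 610.8 -316.7   62.4] [119.5 119.5]
jar scene [([324.8, 234.0], 0.64), ([230.2, 219.2], 0.57)]
jar top [([311.5, 173.8], 0.55)]
    [619.   14.1   1.9] [0.4 0.4]
spatula scene [([319.8, 194.8], 0.63)]
spatula top [([315.2, 231.2], 0.91)]
    [440.2   3.3   9.8] [1.8 1.8]
dish scene [([394.4, 173.6], 0.74), ([151.4, 232.2], 0.63)]
dish top [([183.4, 252.6], 0.97)]
    [388.8 310.2  79.1] [70.3 70.3]
```

View pics/a_topz.png

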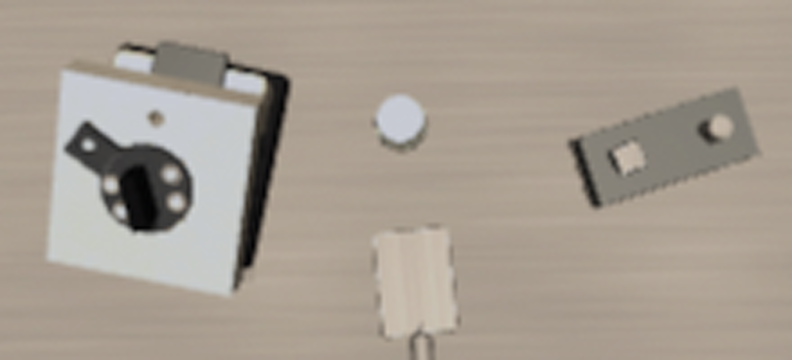

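View pics/a_scz.png

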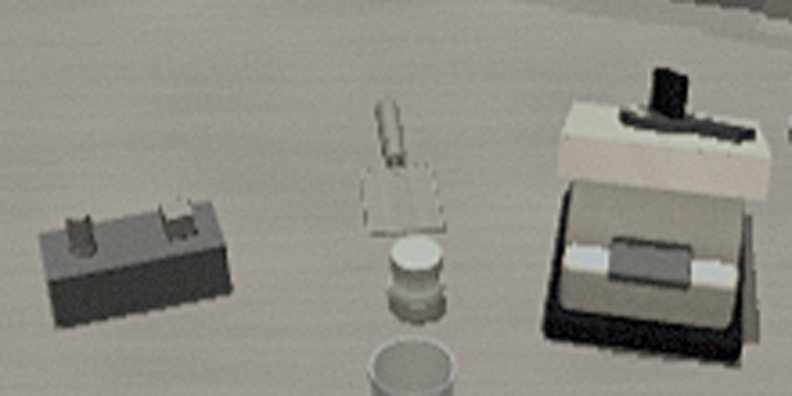

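```bash
cat >> h.py <<'E'
def frame(yaw):
    q=R.from_euler("z",yaw,degrees=True)*R.from_euler("y",-25,degrees=True)
    return q.as_matrix()  # columns x_d,y_d,z_d
def tr(Rd,phi=0): # tool matrix perpendicular to deck, tool x at angle phi (rad) from x_d
    B=Rd@R.from_euler("z",phi).as_matrix()
    return np.c_[B[:,0],-B[:,2],B[:,1]]
def delta(p,M):
    # shift (m) and rotvec (rad) in tool axes from measured pose to target
    p0,R0=tool()
    return np.round(np.r_[R0.inv().apply(np.asarray(p)-p0)/1000,(R0.inv()*R.from_matrix(M)).as_rotvec()],4)
E
python3 - <<'E'
from h import *
m=r.camera_model("wrist");p,q=tool()
print("cam in tool",q.inv().apply(m["cam_to_world"][:3,3]-p), (q.inv().as_matrix()@m["cam_to_world"][:3,:3]).round(3).tolist())
Rd=frame(-10);z=Rd[:,2];print(Rd.round(3))
g=np.array([545,213,150.])
print(delta(g-17*z+190*z,tr(Rd)))
E
```

```text
cam in tool [-66.90627843 -69.32152629  -0.87012432] [[0.0, 0.965, 0.262], [0.001, -0.262, 0.965], [1.0, 0.0, -0.001]]
[[ 0.893  0.174 -0.416]
 [-0.157  0.985  0.073]
 [ 0.423  0.     0.906]]
[ 0.3881 -0.0029 -0.2478  0.0256 -0.1154 -0.4358]
```

Emit:
arm_command(increments=[[0.039, 0, -0.025, 0, -0.01, -0.04], [0.08, 0, -0.05, 0, -0.02, -0.09], [0.12, 0, -0.078, 0.01, -0.04, -0.14], [0.165, 0, -0.105, 0.01, -0.05, -0.18], [0.21, 0, -0.134, 0.01, -0.06, -0.23], [0.255, 0, -0.163, 0.02, -0.08, -0.28], [0.3, 0, -0.19, 0.02, -0.09, -0.33], [0.34, -0.003, -0.217, 0.02, -0.1, -0.38], [0.37, -0.003, -0.236, 0.025, -0.11, -0.42], [0.388, -0.003, -0.248, 0.026, -0.115, -0.436]])

```text
time: 2.4
tool_pos: [473.5, 224.0, 307.0]
tcp_rot: [-90.0, -25.1, -10.1]
ft_force: [1.1, 0.5, 0.3]
finger_gap: 85.5
```

```bash
python3 - <<'E'
from h import *
r.sense()
m=r.camera_model("wrist");im=r.snapshot("wrist");cv2.imwrite("pics/b_wrist.png",im[:,:,::-1])
np.savez("b.npz",**m);s=r.sense();print(s["time"],s["tool_pos"],s["tcp_rot"],np.abs(s["qd"]).max())
for t in ["turntable_grip","lug_hole","deck_hole"]:
    print(t,[(np.round(e["position"],1).tolist(),round(e["conf"],2)) for e in r.spot_point("wrist",t)[:2]])
E
```

```text
2.45 [474.36997879 222.85966282 307.01973302] [-90.04293215 -25.14203789 -10.07089057] 4.1254861793000375
turntable_grip [([312.7, 207.6], 0.87)]
lug_hole [([365.4, 227.1], 0.58)]
deck_hole [([312.9, 251.4], 0.82)]
```

View pics/b_wrist.png

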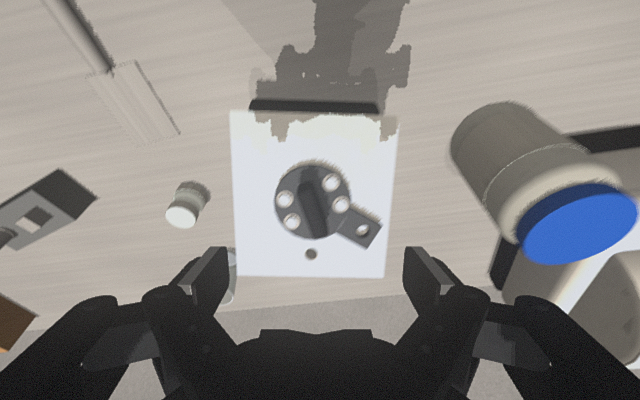

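```bash
python3 - <<'E'
from h import *
m=r.camera_model("wrist");im=r.snapshot("wrist");np.savez("c.npz",**m);cv2.imwrite("pics/c_wrist.png",im[:,:,::-1])
s=r.sense();print(s["time"],np.round(s["tool_pos"],1),np.abs(s["qd"]).max())
for t in ["turntable_grip","lug_hole","deck_hole"]:
    print(t,[(np.round(e["position"],1).tolist(),round(e["conf"],2)) for e in r.spot_point("wrist",t)[:2]])
c=im[100:290,220:410,::-1];c=cv2.resize(c,None,fx=3.15,fy=3.15,interpolation=cv2.INTER_CUBIC)
cv2.imwrite("pics/c_z.png",c)
E
```

```text
2.65 [472.6 225.9 307. ] 0.78677868458227
turntable_grip []
lug_hole [([361.0, 229.4], 0.64)]
deck_hole [([311.6, 251.1], 0.84)]
```

View pics/c_z.png

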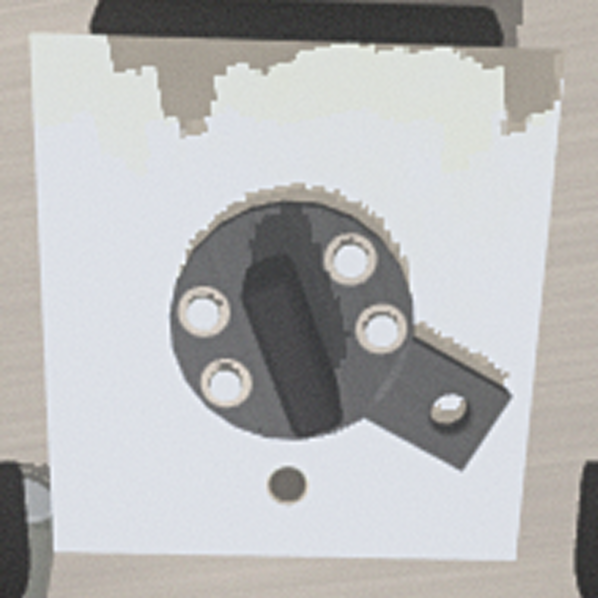

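```bash
cat > fit.py <<'E'
from h import *
from scipy.optimize import least_squares
mw=dict(np.load("c.npz"));mt=r.camera_model("top");ms=r.camera_model("scene")
W={"disc":(312.5,201.3),"lug":(362.5,229.2),"hole":(311.1,254.0)}
C=[(30,33),(563,50),(517,559),(55,550)];C=[(220+a/3.15,100+b/3.15) for a,b in C]
T={"disc":(240.8,192),"lug":(224.4,180),"hole":(243.1,172.8)}
def pts(v):
    A=v[:3];Rd=frame(v[3]);f=v[4]
    return {"disc":A+Rd@[0,0,10],"lug":A+Rd@[55*np.cos(f),55*np.sin(f),10],"hole":A+Rd@[55,0,0],"grip":A+Rd@[0,0,27]},Rd
def run(hx,hy,ct=True):
    def res(v):
        P,Rd=pts(v);e=[]
        for k in W:
            e+=list((proj(mw,P[k])-W[k])/.5)
            if ct: e+=list((proj(mt,P[k])-T[k])/1.)
        e+=list((proj(ms,P["grip"])-(396.4,175.7))/2)
        for (sx,sy),c in zip([(-1,-1),(-1,1),(1,1),(1,-1)],C):
            e+=list((proj(mw,v[:3]+Rd@[v[5]+sx*hx,v[6]+sy*hy,0])-c)/1.)
        return np.array(e)
    return least_squares(res,[545,213,125,-10,1.2,0,0])
if __name__=="__main__":
  for hx,hy in((80,75),(75,80)):
   for ct in(True,False):
    o=run(hx,hy,ct);P,Rd=pts(o.x);print(hx,ct,o.cost.round(1),o.x.round(3),P["grip"].round(1),P["hole"].round(1));print(o.fun.round(1))
E
python3 fit.py
```

```text
80 True 8.6 [ 5.57150e+02  2.06317e+02  1.27798e+02 -1.16890e+01  1.08500e+00
  1.11000e+00  4.56000e-01] [546.  208.6 152.3] [606.  196.2 151. ]
[-0.5  2.  -0.   0.8  1.   0.8 -0.   0.9 -0.2 -2.7  0.6  0.4 -0.9 -0.2
 -0.1  0.4  0.5 -0.4 -0.5 -0.2  0.1  0.2]
80 False 7.4 [ 5.56698e+02  2.06346e+02  1.28169e+02 -1.16860e+01  1.08500e+00
  1.27800e+00  5.19000e-01] [545.5 208.7 152.6] [605.5 196.2 151.4]
[-0.7  1.8  1.1  0.7 -0.3 -2.7 -0.9 -0.3 -0.2  0.3  0.6 -0.5 -0.4  0.
 -0.1  0.4]
75 True 113.7 [ 5.57836e+02  2.06241e+02  1.27105e+02 -1.17240e+01  1.08700e+00
 -7.80000e-02  4.77000e-01] [546.7 208.6 151.6] [606.6 196.1 150.3]
[-0.4  2.2  0.1  0.6  0.8  0.6  0.   0.7 -0.2 -2.9  0.7  0.1 -0.9 -0.
 -5.1  5.1  5.4  4.7  4.6 -5.6 -4.8 -5.6]
75 False 112.9 [ 5.57560e+02  2.06242e+02  1.27330e+02 -1.17240e+01  1.08700e+00
  2.10000e-02  5.32000e-01] [546.4 208.6 151.8] [606.4 196.1 150.6]
[-0.5  2.1  0.9  0.5 -0.3 -2.9 -0.9 -0.1 -5.2  5.1  5.5  4.6  4.7 -5.5
 -4.9 -5.5]
```

```bash
cat > model.py <<'E'
from fit import *
o=run(80,75);P,Rd=pts(o.x);V=o.x
E
python3 - <<'E'
from model import *
z=Rd[:,2]
print(delta(P["grip"]+(7+54+60)*z,tr(Rd,V[4]-.7)),delta(P["grip"]+(7+54)*z,tr(Rd,V[4]-.7)))
E
```

```text
[ 0.003   0.0511 -0.0031 -0.0132 -0.3583  0.0025] [ 0.003   0.1111 -0.0039 -0.0132 -0.3583  0.0025]
```

Emit:
arm_command(increments=[[0.001, 0.01, -0.001, 0, -0.08, 0], [0.002, 0.02, -0.002, -0.007, -0.16, 0], [0.003, 0.035, -0.003, -0.01, -0.24, 0.002], [0.003, 0.05, -0.003, -0.013, -0.32, 0.002], [0.003, 0.065, -0.0032, -0.013, -0.358, 0.0025], [0.003, 0.08, -0.0034, -0.013, -0.358, 0.0025], [0.003, 0.095, -0.0036, -0.013, -0.358, 0.0025], [0.003, 0.105, -0.0038, -0.013, -0.358, 0.0025], [0.003, 0.111, -0.0039, -0.013, -0.358, 0.0025], [0.003, 0.111, -0.0039, -0.013, -0.358, 0.0025]])

```text
time: 4.05
tool_pos: [521.0, 212.9, 207.2]
tcp_rot: [-99.9, -23.0, 12.3]
ft_force: [0.6, 0.9, 0.7]
finger_gap: 85.5
```

```bash
python3 - <<'E'
from model import *
im=r.snapshot("wrist");cv2.imwrite("pics/d_wrist.png",im[:,:,::-1])
s=r.sense();print(s["time"],np.round(s["tool_pos"],1),np.round(s["ft_force"],1))
z=Rd[:,2];print(delta(P["grip"]+(7+54)*z,tr(Rd,V[4]-.7)))
E
```

```text
4.1 [521.1 213.1 207.7] [-0.7 -0.6 -0.1]
[-0.0003 -0.0001  0.0008  0.0005 -0.0014  0.0001]
```

View pics/d_wrist.png

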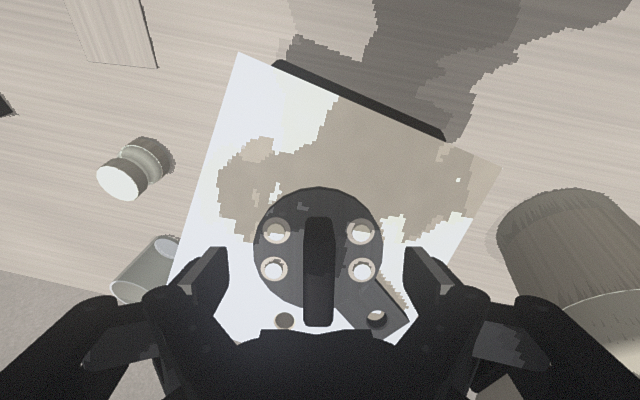

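The bar, at about (318,270), is centred between the fingers and aligned with them. The arm is where it was meant to be, so I'll close.

Emit:
arm_command(increments=[[0, 0, 0, 0, 0, 0], [0, 0, 0, 0, 0, 0], [0, 0, 0, 0, 0, 0], [0, 0, 0, 0, 0, 0], [0, 0, 0, 0, 0, 0], [0, 0, 0, 0, 0, 0], [0, 0, 0, 0, 0, 0], [0, 0, 0, 0, 0, 0], [0, 0, 0, 0, 0, 0], [0, 0, 0, 0, 0, 0]], jaw=1, force=40)

```text
time: 5.35
tool_pos: [520.8, 214.0, 207.8]
tcp_rot: [-99.9, -23.1, 12.4]
ft_force: [-3.1, 4.7, 1.3]
finger_gap: 13.4
```

```bash
python3 - <<'E'
from model import *
s=r.sense();print(s["time"],np.round(s["tool_pos"],1),np.round(s["ft_force"],1),np.round(s["wrist_torque"],2),s["finger_gap"])
z=Rd[:,2];p,q=tool()
print(delta(P["grip"]+(7+54)*z,tr(Rd,V[4]-.7)))
# pure rotation about measured tool y
print(delta(p,(q*R.from_rotvec([0,1.085,0])).as_matrix()))
E
```

```text
5.35 [520.8 214.  207.8] [-3.1  4.7  1.3] [0.47 0.5  0.18] 13.391079859256077
[-0.0002  0.0002 -0.0001 -0.0011 -0.0011  0.0004]
[ 0.     0.     0.    -0.     1.085  0.   ]
```

Emit:
arm_command(increments=[[0, 0, 0, 0, 0.1, 0], [0, 0, 0, 0, 0.22, 0], [0, 0, 0, 0, 0.35, 0], [0, 0, 0, 0, 0.48, 0], [0, 0, 0, 0, 0.61, 0], [0, 0, 0, 0, 0.74, 0], [0, 0, 0, 0, 0.87, 0], [0, 0, 0, 0, 0.98, 0], [0, 0, 0, 0, 1.05, 0], [0, 0, 0, 0, 1.085, 0]])

```text
time: 6.6
tool_pos: [521.3, 215.6, 207.9]
tcp_rot: [-73.0, -18.7, -54.7]
ft_force: [5.5, 15.4, -5.6]
finger_gap: 13.7
```

```bash
python3 - <<'E'
from model import *
im=r.snapshot("wrist");cv2.imwrite("pics/e_wrist.png",im[:,:,::-1])
s=r.sense();print(s["time"],np.round(s["tool_pos"],1),np.round(s["ft_force"],1),np.round(s["wrist_torque"],2),s["finger_gap"])
z=Rd[:,2];p,q=tool()
print(delta(P["grip"]+(7+54)*z,tr(Rd,-.7)))
E
```

```text
6.65 [521.3 215.6 207.9] [ 6.3 14.9 -5.3] [ 1.84 -0.01  0.84] 13.704799370948038
[ 0.0009  0.0002 -0.0016 -0.0044 -0.0036 -0.0024]
```

View pics/e_wrist.png

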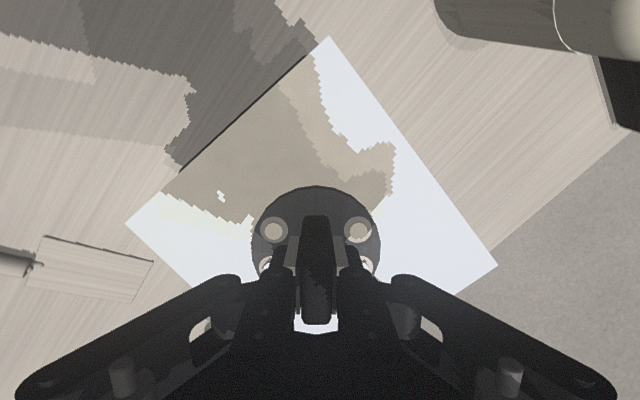

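Emit:
arm_command(increments=[[0, 0, 0, 0, 0, 0], [0, 0, 0, 0, 0, 0], [0, 0, 0, 0, 0, 0], [0, 0, 0, 0, 0, 0], [0, -0.02, 0, 0, 0, 0], [0, -0.05, 0, 0, -0.1, 0], [0, -0.08, 0, 0, -0.25, 0], [0, -0.11, 0, 0, -0.4, 0], [0, -0.112, 0, 0, -0.55, 0], [0, -0.112, 0, 0, -0.7, 0]], jaw=-1)

```text
time: 7.9
tool_pos: [474.8, 222.9, 310.1]
tcp_rot: [-90.1, -25.1, -11.4]
ft_force: [-0.4, -0.2, -0.7]
finger_gap: 85.4
```

Emit:
arm_command(increments=[[0, 0, 0, 0, 0, 0], [0, 0, 0, 0, 0, 0], [0, 0, 0, 0, 0, 0], [0, 0, 0, 0, 0, 0], [0, 0, 0, 0, 0, 0], [0, 0, 0, 0, 0, 0], [0, 0, 0, 0, 0, 0], [0, 0, 0, 0, 0, 0], [0, 0, 0, 0, 0, 0], [0, 0, 0, 0, 0, 0]])

```text
time: 9.15
tool_pos: [474.7, 222.7, 309.1]
tcp_rot: [-90.0, -25.0, -11.7]
ft_force: [0.2, 0.3, 0.0]
finger_gap: 85.8
```

```bash
python3 - <<'E'
from model import *
m=r.camera_model("wrist");im=r.snapshot("wrist");np.savez("f.npz",**m);cv2.imwrite("pics/f_wrist.png",im[:,:,::-1])
im2=r.snapshot("top");cv2.imwrite("pics/f_top.png",im2[:,:,::-1])
s=r.sense();print(s["time"],np.round(s["tool_pos"],1),np.round(s["ft_force"],1),np.abs(s["qd"]).max())
for t in ["turntable_grip","lug_hole"]:
    print(t,[(np.round(e["position"],1).tolist(),round(e["conf"],2)) for e in r.spot_point("wrist",t)[:2]])
P2,_=pts(np.r_[V[:4],0,V[5:]]);print({k:proj(m,P2[k]).round(1).tolist() for k in P2})
c=im[100:290,220:410,::-1];c=cv2.resize(c,None,fx=3.15,fy=3.15,interpolation=cv2.INTER_CUBIC)
cv2.imwrite("pics/f_z.png",c)
E
```

```text
9.25 [474.7 222.7 309.1] [-0.9  0.1  0.6] 0.10720774680293607
turntable_grip [([318.8, 205.8], 0.84)]
lug_hole [([315.1, 253.4], 0.81)]
{'disc': [317.4, 198.7], 'lug': [317.4, 253.6], 'hole': [317.3, 249.3], 'grip': [317.5, 203.6]}
```

View pics/f_z.png

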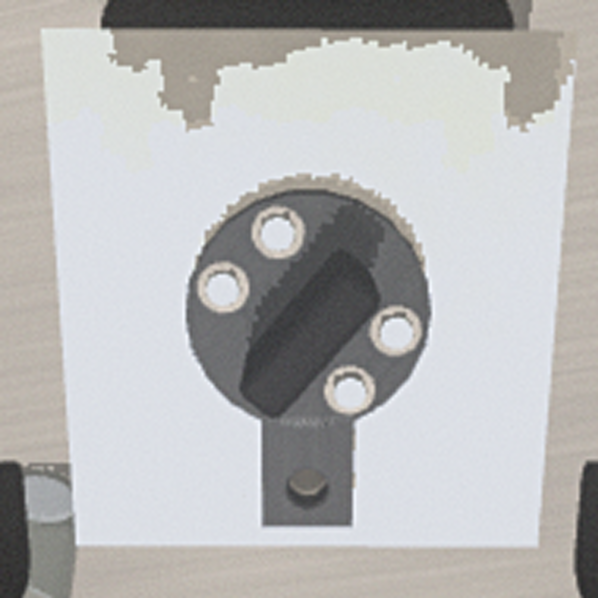

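The lug hole, at (317.5,254), is within 0.4 px of where the zero-angle model puts it, so the turntable is lined up. On to the rack.

```bash
python3 - <<'E'
from h import *
M=R.from_euler("xyz",[-90,0,-70],degrees=True).as_matrix()
print(delta([602,-247,255],M))
E
```

```text
[ 0.1767  0.1421 -0.434  -0.2217  1.0001  0.3981]
```

Emit:
arm_command(increments=[[0.016, 0.01, -0.04, -0.02, 0.1, 0.04], [0.034, 0.02, -0.083, -0.04, 0.2, 0.08], [0.053, 0.035, -0.13, -0.066, 0.3, 0.12], [0.072, 0.05, -0.178, -0.09, 0.4, 0.16], [0.092, 0.067, -0.226, -0.11, 0.5, 0.2], [0.112, 0.085, -0.275, -0.13, 0.6, 0.24], [0.132, 0.103, -0.324, -0.155, 0.7, 0.28], [0.152, 0.12, -0.372, -0.18, 0.82, 0.33], [0.168, 0.134, -0.412, -0.2, 0.92, 0.365], [0.177, 0.142, -0.434, -0.222, 1.0, 0.398]])

```text
time: 10.6
tool_pos: [602.2, -249.7, 254.3]
tcp_rot: [-90.1, 0.1, -70.3]
ft_force: [0.0, 0.2, 0.7]
finger_gap: 85.5
```

```bash
python3 - <<'E'
from h import *
r.snapshot("top")
m=r.camera_model("wrist");im=r.snapshot("wrist");np.savez("g.npz",**m);cv2.imwrite("pics/g_wrist.png",im[:,:,::-1])
s=r.sense();print(s["time"],np.round(s["tool_pos"],1),np.round(s["tcp_rot"],1),np.abs(s["qd"]).max())
for t in ["pin_grip","pin_seat","short_grip","rack"]:
    for e in r.spot_point("wrist",t)[:2]: print(t,np.round(e["position"],1),round(e["conf"],2),atz(m,e["position"],{"pin_grip":68,"pin_seat":50,"short_grip":61,"rack":0}[t]).round(1))
E
```

```text
10.7 [ 602.1 -250.   253.6] [-90.1   0.1 -70.3] 3.0595809969308103
pin_grip [318.6 197.3] 0.64 [ 602.2 -249.8   68. ]
pin_seat [318.6 191. ] 0.85 [ 601.8 -248.2   50. ]
pin_seat [180.  268.1] 0.34 [ 493.9 -373.1   50. ]
short_grip [325.6 105. ] 0.8 [ 581.3 -172.9   61. ]
rack [319.4 151. ] 0.84 [ 591.7 -216.1    0. ]
rack [181.  263.9] 0.49 [ 478.2 -400.6    0. ]
```

View pics/g_wrist.png

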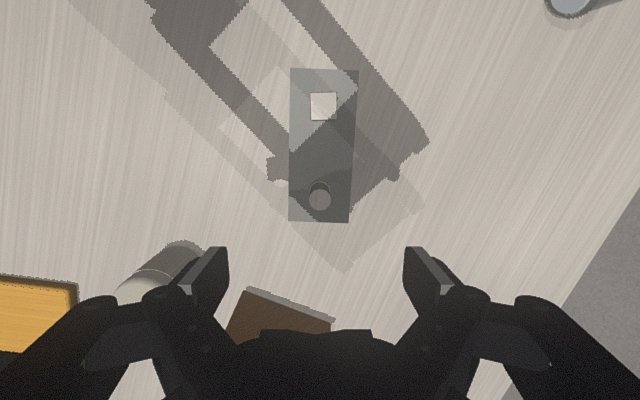

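```bash
python3 - <<'E'
from h import *
m=r.camera_model("wrist");im=r.snapshot("wrist");np.savez("g.npz",**m)
s=r.sense();print(s["time"],np.round(s["tool_pos"],1),np.round(s["tcp_rot"],1),np.abs(s["qd"]).max())
for t in ["pin_grip","pin_seat"]:
    for e in r.spot_point("wrist",t)[:1]: print(t,np.round(e["position"],1),round(e["conf"],2),atz(m,e["position"],{"pin_grip":68,"pin_seat":50,"short_grip":61,"rack":0}[t]).round(1))
d=r.trace("wrist","pin_grip")
if d:
    mk=d[0]["mask"];ys,xs=np.nonzero(mk);print(d[0]["conf"],xs.min(),xs.max(),ys.min(),ys.max(),mk.sum())
c=im[60:235,270:380,::-1];c=cv2.convertScaleAbs(cv2.resize(c,None,fx=3.4,fy=3.4,interpolation=cv2.INTER_CUBIC),alpha=1.8)
for z,col in((50,(0,255,0)),(86,(0,0,255))):
  for rad in (9.5,):
    pp=[((proj(m,[602.2+rad*np.cos(a),-249.8+rad*np.sin(a),z])-[270,60])*3.4).astype(int) for a in np.linspace(0,6.28,40)]
    cv2.polylines(c,[np.array(pp)],True,col,1)
cv2.imwrite("pics/g_z.png",c)
E
```

```text
10.95 [ 602.3 -246.   255.6] [-90.   -0.  -69.9] 0.407675587918747
pin_grip [314.3 201.3] 0.95 [ 600.9 -249.7   68. ]
pin_seat [315.8 190.3] 0.67 [ 600.1 -243.4   50. ]
0.61 306 327 185 215 575
```

View pics/g_z.png

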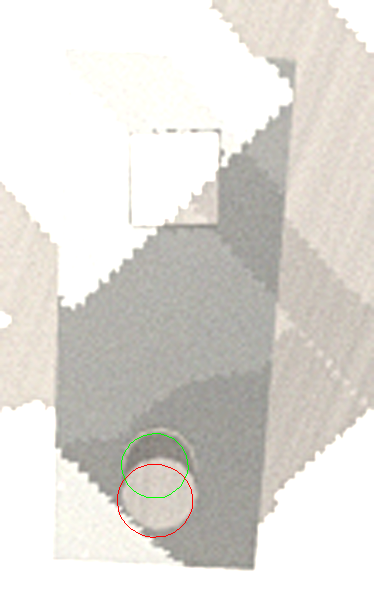

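```bash
python3 - <<'E'
from h import *
m=dict(np.load("g.npz"))
print(atz(m,(270+159/3.4,60+493/3.4),86).round(1), atz(m,(270+175/3.4,60+178/3.4),72).round(1))
mt=r.camera_model("top");print(atz(mt,(400,174.7),86).round(1),atz(mt,(374,183.9),72).round(1))
M=R.from_euler("xyz",[-90,0,-70],degrees=True).as_matrix()
a=atz(m,(270+159/3.4,60+493/3.4),86)
print(delta([a[0],a[1],74+54],M))
E
```

```text
[ 602.4 -247.5   86. ] [ 580.  -174.8   72. ]
[ 602.8 -245.3   86. ] [ 578.3 -171.    72. ]
[ 0.0012  0.1278 -0.0004 -0.0005  0.0016  0.0009]
```

Emit:
arm_command(increments=[[0.0005, 0.015, 0, 0, 0, 0], [0.0008, 0.035, 0, 0, 0, 0], [0.001, 0.055, 0, 0, 0, 0], [0.001, 0.073, 0, 0, 0.001, 0], [0.001, 0.09, 0, 0, 0.0015, 0], [0.001, 0.104, 0, 0, 0.0015, 0], [0.001, 0.115, 0, 0, 0.0015, 0], [0.001, 0.122, 0, 0, 0.0015, 0.001], [0.001, 0.126, 0, 0, 0.0015, 0.001], [0.001, 0.128, 0, 0, 0.0015, 0.001]])

```text
time: 12.35
tool_pos: [602.8, -248.1, 127.5]
tcp_rot: [-90.0, 0.0, -70.1]
ft_force: [-0.5, -0.8, -0.2]
finger_gap: 85.4
```

```bash
python3 - <<'E'
from h import *
im=r.snapshot("wrist");cv2.imwrite("pics/i_wrist.png",im[:,:,::-1])
s=r.sense();print(s["time"],np.round(s["tool_pos"],1),np.round(s["tcp_rot"],1),np.round(s["ft_force"],1))
E
```

```text
12.4 [ 602.7 -248.1  127.3] [-90.    0.  -70.1] [ 0.1 -0.3 -0.6]
```

View pics/i_wrist.png

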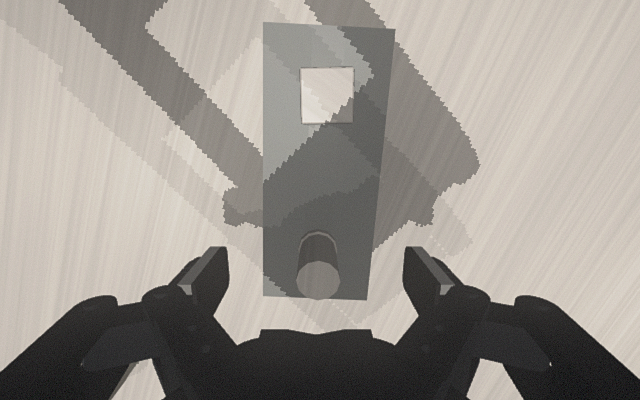

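```bash
python3 - <<'E'
from h import *
m=r.camera_model("wrist");p,q=tool();a=atz(m,(318,280),86)
print(a.round(1),q.inv().apply(a-p).round(2))
E
```

```text
[ 601.8 -246.6   86. ] [-1.64 41.29 -0.36]
```

The close view puts the head top (318,280) 1.6 mm towards tool −x, and the top camera agrees. I'll shift by that and close.

Emit:
arm_command(increments=[[-0.0016, 0, 0, 0, 0, 0], [-0.0016, 0, 0, 0, 0, 0], [-0.0016, 0, 0, 0, 0, 0], [-0.0016, 0, 0, 0, 0, 0], [-0.0016, 0, 0, 0, 0, 0], [-0.0016, 0, 0, 0, 0, 0], [-0.0016, 0, 0, 0, 0, 0], [-0.0016, 0, 0, 0, 0, 0], [-0.0016, 0, 0, 0, 0, 0], [-0.0016, 0, 0, 0, 0, 0]], jaw=1, force=60)

```text
time: 13.65
tool_pos: [602.3, -246.6, 127.7]
tcp_rot: [-90.0, 0.0, -70.1]
ft_force: [1.2, 0.4, 4.8]
finger_gap: 17.6
```

```bash
python3 - <<'E'
from h import *
im=r.snapshot("wrist");cv2.imwrite("pics/j_wrist.png",im[:,:,::-1])
s=r.sense();print(s["time"],np.round(s["tool_pos"],1),np.round(s["tcp_rot"],1),np.round(s["ft_force"],1),s["finger_gap"])
E
```

```text
13.7 [ 602.3 -246.6  127.7] [-90.    0.  -70.1] [-0.1  0.8  4.9] 17.270515505836304
```

View pics/j_wrist.png

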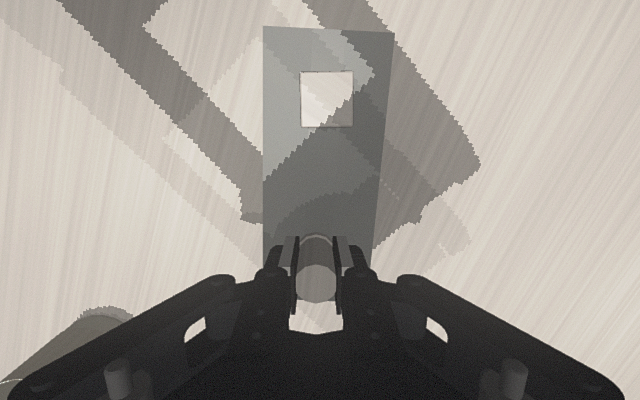

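Gripped: the head is between the pads at (316,284). I'll lift straight up.

Emit:
arm_command(increments=[[0, -0.008, 0, 0, 0, 0], [0, -0.02, 0, 0, 0, 0], [0, -0.035, 0, 0, 0, 0], [0, -0.055, 0, 0, 0, 0], [0, -0.08, 0, 0, 0, 0], [0, -0.105, 0, 0, 0, 0], [0, -0.13, 0, 0, 0, 0], [0, -0.15, 0, 0, 0, 0], [0, -0.16, 0, 0, 0, 0], [0, -0.16, 0, 0, 0, 0]])

```text
time: 14.95
tool_pos: [602.3, -246.8, 288.0]
tcp_rot: [-90.0, 0.0, -70.1]
ft_force: [-0.0, 0.1, -1.3]
finger_gap: 17.4
```

```bash
python3 - <<'E'
from model import *
im=r.snapshot("wrist");cv2.imwrite("pics/k_wrist.png",im[:,:,::-1])
r.snapshot("scene")
m=r.camera_model("wrist")
s=r.sense();p,q=tool();print(s["time"],np.round(s["tool_pos"],1),np.round(s["tcp_rot"],1),np.round(s["ft_force"],1),s["finger_gap"])
for t in ["pin_grip","pin_seat"]:
    for e in r.spot_point("wrist",t)[:1]:print(t,e["position"],e["conf"])
# predicted pixel of head top center, seat, tip in tool frame
for n,y in (("top",54-24+24-12),("seat",54+24),("tip",54+24+38)): print(n,proj(m,p+q.apply([0,y,0])).round(1))
P2,_=pts(np.r_[V[:4],0,V[5:]])
z=Rd[:,2];L=P2["lug"];print(L.round(1))
print(delta(L+(54+24+38+25)*z,tr(Rd)))
E
```

```text
15.05 [ 601.7 -246.4  286.1] [-90.1   0.1 -70.1] [-0.3  0.6 -1. ] 17.711344252289273
pin_grip [315.9, 262.7] 0.84
pin_seat [315.0, 246.1] 0.78
top [318.8 282.5]
seat [318.  247.8]
tip [317.6 224.6]
[601.8 197.1 160.1]
[-0.4481 -0.0012  0.1005  0.2226 -1.0024 -0.4009]
```

View pics/k_wrist.png

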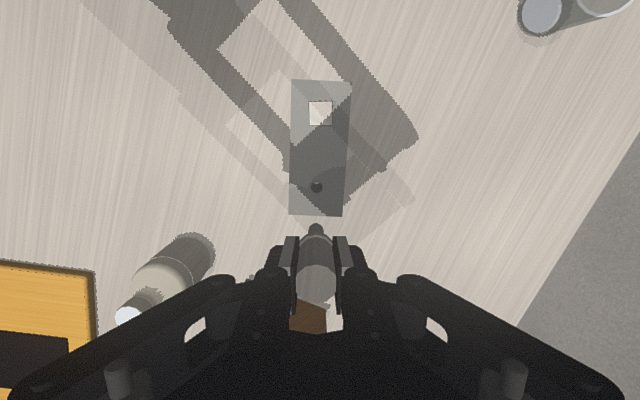

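Emit:
arm_command(increments=[[-0.04, 0, 0.009, 0.022, -0.1, -0.04], [-0.085, 0, 0.019, 0.044, -0.2, -0.08], [-0.133, 0, 0.03, 0.067, -0.3, -0.12], [-0.183, 0, 0.041, 0.09, -0.4, -0.16], [-0.233, -0.001, 0.052, 0.11, -0.5, -0.2], [-0.283, -0.001, 0.063, 0.134, -0.6, -0.24], [-0.333, -0.001, 0.075, 0.155, -0.7, -0.28], [-0.382, -0.001, 0.086, 0.18, -0.82, -0.33], [-0.424, -0.001, 0.095, 0.2, -0.92, -0.37], [-0.448, -0.001, 0.1005, 0.2226, -1.0024, -0.4]])

```text
time: 16.4
tool_pos: [542.9, 211.0, 287.6]
tcp_rot: [-90.1, -25.1, -11.4]
ft_force: [-0.3, -1.0, -0.0]
finger_gap: 17.6
```

Emit:
arm_command(increments=[[0, 0, 0, 0, 0, 0], [0, 0, 0, 0, 0, 0], [0, 0, 0, 0, 0, 0], [0, 0, 0, 0, 0, 0], [0, 0, 0, 0, 0, 0], [0, 0, 0, 0, 0, 0], [0, 0, 0, 0, 0, 0], [0, 0, 0, 0, 0, 0], [0, 0, 0, 0, 0, 0], [0, 0, 0, 0, 0, 0]])

```text
time: 17.65
tool_pos: [544.0, 208.8, 288.6]
tcp_rot: [-90.0, -25.1, -11.7]
ft_force: [0.3, -0.2, -0.9]
finger_gap: 17.3
```

```bash
python3 - <<'E'
from model import *
m=r.camera_model("wrist");im=r.snapshot("wrist")
s=r.sense();p,q=tool();print(s["time"],np.round(s["tool_pos"],1),np.round(s["tcp_rot"],1),np.round(s["ft_force"],1),s["finger_gap"],np.abs(s["qd"]).max())
P2,_=pts(np.r_[V[:4],0,V[5:]]);z=Rd[:,2];L=P2["lug"]
print(delta(L+(54+24+38+25)*z,tr(Rd)))
for n,y in (("seat",54+24),("tip",54+24+38)): print(n,proj(m,p+q.apply([0,y,0])).round(1))
print({k:proj(m,P2[k]).round(1).tolist() for k in P2})
for t in ["pin_grip","pin_seat","lug_hole"]:
    for e in r.spot_point("wrist",t)[:1]:print(t,np.round(e["position"],1),e["conf"])
c=im[150:300,240:400,::-1];c=cv2.resize(c,None,fx=4,fy=4,interpolation=cv2.INTER_CUBIC)
cv2.imwrite("pics/l_z.png",c)
E
```

```text
17.7 [543.9 208.8 288.6] [-90.  -25.1 -11.7] [-1.8  0.2 -0.5] 17.16840659626125 0.12069303569889875
[-0.0007  0.0004  0.0002  0.0002  0.0002  0.0015]
seat [317.2 249.9]
tip [316.9 226.4]
{'disc': [317.3, 140.0], 'lug': [317.1, 213.9], 'hole': [317.1, 210.1], 'grip': [317.4, 141.4]}
pin_grip [314.8 265. ] 0.78
pin_seat [316.2 247. ] 0.56
lug_hole [316.  212.8] 0.97
```

View pics/l_z.png

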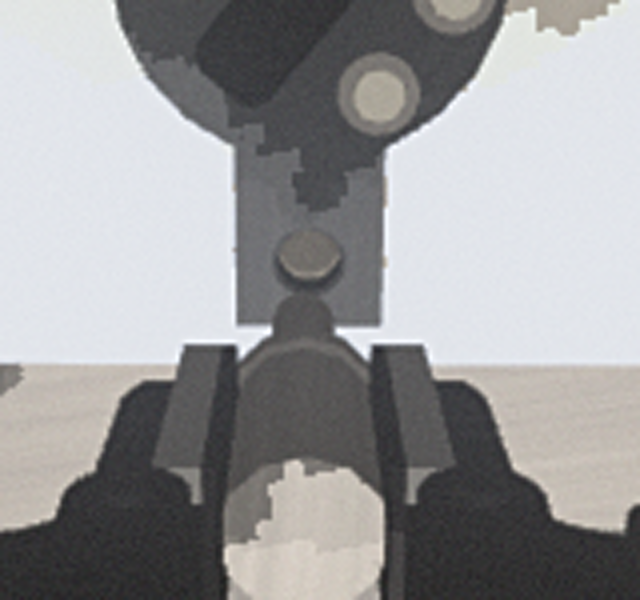

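The tip is at about (316,227) and the lug hole at (317.2,213.5), both close to prediction. I'll shift 0.6 mm in z, descend 20 mm and look again.

Emit:
arm_command(increments=[[0, 0.003, 0.0006, 0, 0, 0.0015], [0, 0.008, 0.0006, 0, 0, 0.0015], [0, 0.012, 0.0006, 0, 0, 0.0015], [0, 0.016, 0.0006, 0, 0, 0.0015], [0, 0.019, 0.0006, 0, 0, 0.0015], [0, 0.021, 0.0006, 0, 0, 0.0015], [0, 0.021, 0.0006, 0, 0, 0.0015], [0, 0.021, 0.0006, 0, 0, 0.0015], [0, 0.021, 0.0006, 0, 0, 0.0015], [0, 0.021, 0.0006, 0, 0, 0.0015]])

```text
time: 19.1
tool_pos: [552.8, 207.6, 269.7]
tcp_rot: [-90.0, -25.0, -11.7]
ft_force: [1.0, 0.8, -0.3]
finger_gap: 17.6
```

```bash
python3 - <<'E'
from model import *
m=r.camera_model("wrist");im=r.snapshot("wrist")
s=r.sense();p,q=tool();print(s["time"],np.round(s["tool_pos"],1),np.round(s["tcp_rot"],1),np.round(s["ft_force"],1),s["finger_gap"],np.abs(s["qd"]).max())
P2,_=pts(np.r_[V[:4],0,V[5:]]);z=Rd[:,2];L=P2["lug"]
print(delta(L+(54+24+38)*z,tr(Rd)))
for n,y in (("seat",54+24),("tip",54+24+38)): print(n,proj(m,p+q.apply([0,y,0])).round(1))
print({k:proj(m,P2[k]).round(1).tolist() for k in P2})
c=im[180:270,270:366,::-1];c=cv2.convertScaleAbs(cv2.resize(c,None,fx=6.5,fy=6.5,interpolation=cv2.INTER_CUBIC),alpha=1.6)
cv2.imwrite("pics/m_z.png",c)
E
```

```text
19.15 [552.8 207.6 269.7] [-90.  -25.  -11.7] [-0.  -0.4 -0.6] 17.473421988451264 0.06021761795396288
[-0.0009  0.0045 -0.0004  0.0001  0.0001  0.0001]
seat [317.2 249.9]
tip [316.9 226.4]
{'disc': [316.5, 141.8], 'lug': [316.3, 223.0], 'hole': [316.3, 218.4], 'grip': [316.5, 143.6]}
```

View pics/m_z.png

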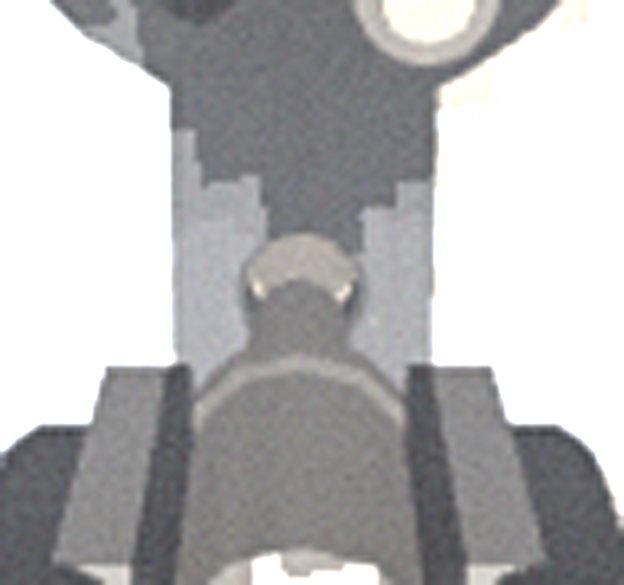

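Tip and hole now agree to within about 0.5 mm, with the tip at column 316 and the hole at 316.5. I'll insert slowly.

Emit:
arm_command(increments=[[0, 0.002, 0, 0, 0, 0], [0, 0.004, 0, 0, 0, 0], [0, 0.006, 0, 0, 0, 0], [0, 0.008, 0, 0, 0, 0], [0, 0.01, 0, 0, 0, 0], [0, 0.012, 0, 0, 0, 0], [0, 0.014, 0, 0, 0, 0], [0, 0.016, 0, 0, 0, 0], [0, 0.017, 0, 0, 0, 0], [0, 0.017, 0, 0, 0, 0]])

```text
time: 20.4
tool_pos: [559.8, 206.1, 254.1]
tcp_rot: [-90.0, -25.0, -11.7]
ft_force: [0.4, 0.5, -1.5]
finger_gap: 17.4
```

```bash
cat > st.py <<'E'
from model import *
s=r.sense();p,q=tool();print(s["time"],np.round(s["tool_pos"],1),np.round(s["tcp_rot"],1),"Ftool",q.inv().apply(s["ft_force"]).round(1),"T",q.inv().apply(s["wrist_torque"]).round(2),s["finger_gap"])
P2,_=pts(np.r_[V[:4],0,V[5:]]);z=Rd[:,2];L=P2["lug"]
print("to home",delta(L+(54+24)*z,tr(Rd)))
E
python3 st.py
```

```text
20.4 [559.8 206.1 254.1] [-90.  -25.  -11.7] Ftool [-0.4  1.5  0.6] T [-0.06  0.02  0.31] 17.37513885984299
to home [-0.0008  0.0253 -0.0003  0.0002  0.0001 -0.0001]
```

Emit:
arm_command(increments=[[0, 0.002, 0, 0, 0, 0], [0, 0.004, 0, 0, 0, 0], [0, 0.006, 0, 0, 0, 0], [0, 0.008, 0, 0, 0, 0], [0, 0.01, 0, 0, 0, 0], [0, 0.012, 0, 0, 0, 0], [0, 0.014, 0, 0, 0, 0], [0, 0.016, 0, 0, 0, 0], [0, 0.018, 0, 0, 0, 0], [0, 0.018, 0, 0, 0, 0]])

```text
time: 21.65
tool_pos: [567.2, 204.5, 237.6]
tcp_rot: [-90.0, -25.0, -11.7]
ft_force: [0.7, -0.4, -0.3]
finger_gap: 17.5
```

```bash
python3 st.py
```

```text
21.65 [567.2 204.5 237.6] [-90.  -25.  -11.7] Ftool [ 0.6  0.6 -0.2] T [-0.02  0.03  0.24] 17.45083798119692
to home [-0.0007  0.0072 -0.0003  0.0003  0.0001 -0.0003]
```

Emit:
arm_command(increments=[[0, 0.0015, 0, 0, 0, 0], [0, 0.003, 0, 0, 0, 0], [0, 0.0045, 0, 0, 0, 0], [0, 0.0055, 0, 0, 0, 0], [0, 0.0065, 0, 0, 0, 0], [0, 0.0072, 0, 0, 0, 0], [0, 0.008, 0, 0, 0, 0], [0, 0.0085, 0, 0, 0, 0], [0, 0.0085, 0, 0, 0, 0], [0, 0.0085, 0, 0, 0, 0]])

```text
time: 22.9
tool_pos: [570.6, 204.4, 231.5]
tcp_rot: [-90.0, -25.0, -11.7]
ft_force: [-11.8, 1.0, 10.4]
finger_gap: 17.3
```

```bash
python3 st.py
```

```text
22.9 [570.6 204.4 231.5] [-90.  -25.  -11.7] Ftool [ -6.3 -14.4  -1.4] T [-0.34  0.01  1.27] 17.337414139865825
to home [-0.0011  0.0003 -0.0009 -0.0007 -0.0001  0.0003]
```

```bash
python3 - <<'E'
from model import *
m=r.camera_model("wrist");im=r.snapshot("wrist")
c=im[170:290,240:390,::-1];c=cv2.convertScaleAbs(cv2.resize(c,None,fx=5,fy=5,interpolation=cv2.INTER_CUBIC),alpha=1.6)
cv2.imwrite("pics/n_z.png",c)
E
```

```text
(no output)
```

View pics/n_z.png

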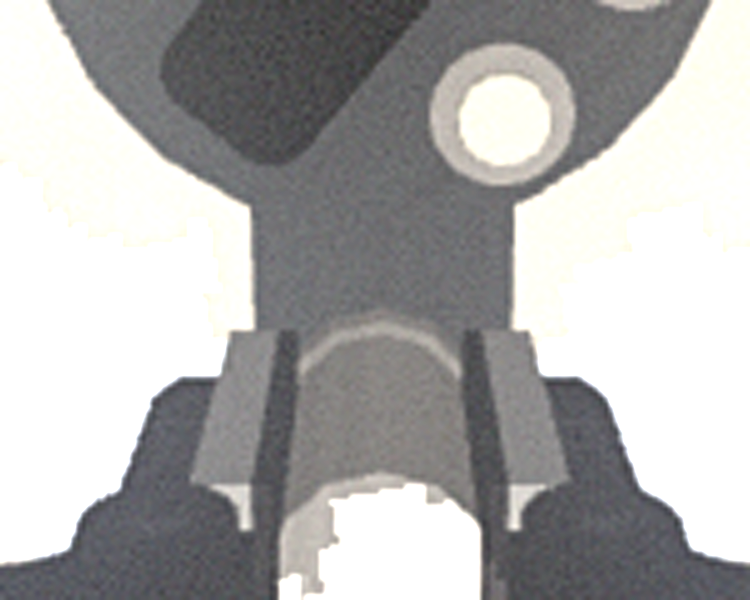

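The flange's light ring lies on the lug at about (316,236), so the head looks home. One slightly firmer push to confirm.

Emit:
arm_command(increments=[[0, 0.0005, 0, 0, 0, 0], [0, 0.001, 0, 0, 0, 0], [0, 0.0013, 0, 0, 0, 0], [0, 0.0013, 0, 0, 0, 0], [0, 0.0013, 0, 0, 0, 0], [0, 0.0013, 0, 0, 0, 0], [0, 0.0013, 0, 0, 0, 0], [0, 0.0013, 0, 0, 0, 0], [0, 0.0013, 0, 0, 0, 0], [0, 0.0013, 0, 0, 0, 0]])

```text
time: 24.2
tool_pos: [570.9, 204.9, 231.3]
tcp_rot: [-89.9, -25.0, -11.7]
ft_force: [-21.5, 1.8, 18.6]
finger_gap: 17.3
```

```bash
python3 st.py
```

```text
24.2 [570.9 204.9 231.3] [-89.9 -25.  -11.7] Ftool [-11.5 -25.9  -2.6] T [-0.34 -0.02  1.99] 17.34002909459445
to home [-0.0012  0.     -0.0014 -0.0016 -0.0002  0.0004]
```

It's hard contact: 26 N for only 0.3 mm of motion. I'll ease the preload, then open and retreat along the axis.

Emit:
arm_command(increments=[[0, -0.0012, 0, 0, 0, 0], [0, -0.0024, 0, 0, 0, 0], [0, -0.0024, 0, 0, 0, 0], [0, -0.0024, 0, 0, 0, 0], [0, -0.0024, 0, 0, 0, 0], [0, -0.0024, 0, 0, 0, 0], [0, -0.0024, 0, 0, 0, 0], [0, -0.0024, 0, 0, 0, 0], [0, -0.0024, 0, 0, 0, 0], [0, -0.0024, 0, 0, 0, 0]])

```text
time: 25.45
tool_pos: [570.5, 204.2, 231.7]
tcp_rot: [-90.0, -25.0, -11.7]
ft_force: [-4.3, 2.2, 5.4]
finger_gap: 17.2
```

Emit:
arm_command(increments=[[0, 0, 0, 0, 0, 0], [0, 0, 0, 0, 0, 0], [0, 0, 0, 0, 0, 0], [0, 0, 0, 0, 0, 0], [0, 0, 0, 0, 0, 0], [0, 0, 0, 0, 0, 0], [0, 0, 0, 0, 0, 0], [0, 0, 0, 0, 0, 0], [0, 0, 0, 0, 0, 0], [0, 0, 0, 0, 0, 0]], jaw=-1)

```text
time: 26.7
tool_pos: [570.4, 204.0, 231.2]
tcp_rot: [-90.0, -25.0, -11.7]
ft_force: [-0.5, 0.7, -0.8]
finger_gap: 85.1
```

Emit:
arm_command(increments=[[0, -0.008, 0, 0, 0, 0], [0, -0.02, 0, 0, 0, 0], [0, -0.035, 0, 0, 0, 0], [0, -0.055, 0, 0, 0, 0], [0, -0.075, 0, 0, 0, 0], [0, -0.095, 0, 0, 0, 0], [0, -0.115, 0, 0, 0, 0], [0, -0.13, 0, 0, 0, 0], [0, -0.14, 0, 0, 0, 0], [0, -0.14, 0, 0, 0, 0]])

```text
time: 27.95
tool_pos: [512.5, 216.2, 359.0]
tcp_rot: [-90.0, -25.1, -11.7]
ft_force: [-0.2, -0.5, 0.1]
finger_gap: 85.2
```

```bash
python3 - <<'E'
from model import *
m=r.camera_model("wrist");im=r.snapshot("wrist");cv2.imwrite("pics/o_wrist.png",im[:,:,::-1])
it=r.snapshot("top");isc=r.snapshot("scene")
s=r.sense();print(s["time"],np.round(s["tool_pos"],1),s["finger_gap"],np.round(s["ft_force"],1))
L=pts(np.r_[V[:4],0,V[5:]])[0]["lug"];z=Rd[:,2]
c=im[140:290,220:410,::-1];f=4;c=cv2.resize(c,None,fx=f,fy=f,interpolation=cv2.INTER_CUBIC)
for h,rad,col in((0,10.5,(0,255,0)),(36,9.5,(0,0,255))):
    pp=[((proj(m,L+Rd@[rad*np.cos(a),rad*np.sin(a),h])-[220,140])*f).astype(int) for a in np.linspace(0,6.28,60)]
    cv2.polylines(c,[np.array(pp)],True,col,1)
cv2.imwrite("pics/o_z.png",c)
a=cv2.resize(it[140:240,200:420,::-1],None,fx=3.6,fy=3.6,interpolation=2)
b=cv2.resize(isc[150:230,210:430,::-1],None,fx=3.6,fy=3.6,interpolation=2)
cv2.imwrite("pics/o_ts.png",cv2.resize(np.vstack([a,b]),None,fx=.9,fy=.9))
for t in["pin_seat","lug_hole"]:
  print(t,[(np.round(e["position"],1).tolist(),e["conf"]) for e in r.spot_point("wrist",t)[:1]],proj(m,L))
E
```

```text
28.1 [512.3 215.8 357.1] 85.38039863961093 [-0.1  0.5  0.7]
pin_seat [([318.4, 190.4], 0.67)] [315.81373852 190.56864508]
lug_hole [] [315.81373852 190.56864508]
```

View pics/o_z.png

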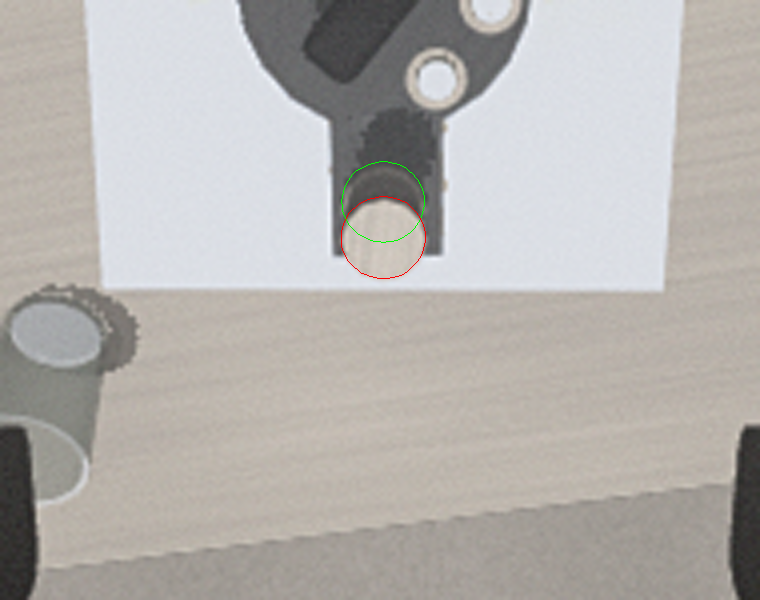

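View pics/o_ts.png

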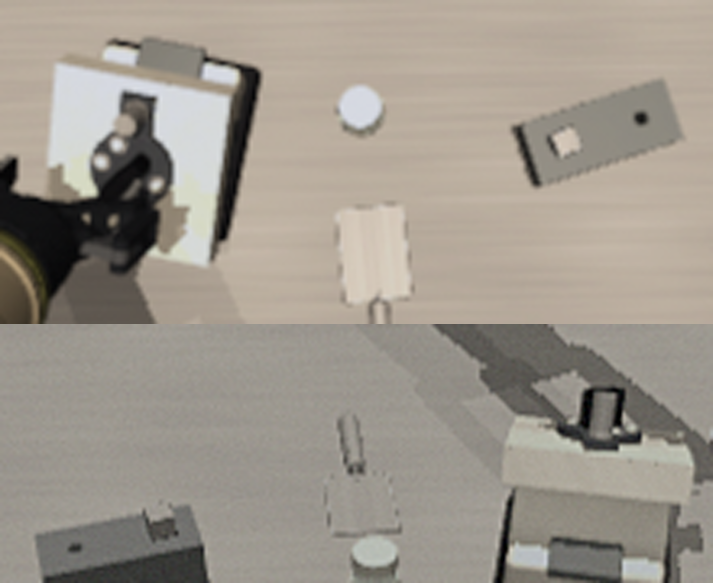

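The head's top rim in the wrist view falls within about 1 px of the circle predicted for a fully seated pin. The short pin is still in the rack and the bystanders look undisturbed, so I'm handing in.

```bash
python3 - <<'E'
from bench import r
print(r.hand_in(), r.sense()["time"])
E
```

```text
the job is handed in; nothing more can be done
the job is handed in; nothing more can be done
```

I turned the turntable by about 1.085 rad until the lug hole lay over the deck hole. I then took the long round-headed pin from the rack, pushed it down through both holes, let go and backed the arm away. I handed in at about 28 s of the 64 s allowed; no verdict is reported.

**Last checks:**
- **Alignment:** after turning, the lug hole appeared within about 0.4 px of its lined-up position.
- **Seating:** the pin went in without noticeable force until its head met the lug. Pressing to 26 N moved it only 0.3 mm further.
- **Final position:** after release, the head's outline matched the predicted fully seated outline to about 1 px, with the gripper open and clear.
- **Other things:** the short pin is still in the rack. The jar, spatula and beaker look unmoved. I did not look closely at the dish, tub, solvent or tissues after the job, but no unexpected contact force showed up.

**Disagreements:**
- The top camera and the pinch on the bar differed from the wrist camera by about 1–2 mm.
- The finger gap read about 17.4 mm on the 19 mm head.
- The network's pin-seat point was 2.6 px off sideways in the last picture, though the head outline itself agreed.

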